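# Feed the reagent bottle tray in, past a lock of unknown state

## Robot

A 6-joint arm with a two-finger parallel gripper is mounted at the origin on a cart in front of the work surface, level with it; the furniture and walls round the work are solid. World frame = base frame: x ahead of the robot, y to its left, z up, the work surface at z = 0. Lengths are in m, angles in rad, forces in N, time in s.
With the tool pointing down it reaches from about 0.225 to 0.875 m from the base axis. Payload 3.4 kg.
Tool frame: the origin (TCP) lies at the very end of the fingers, on their centre line; the grasp point (between the pads) lies 19 mm behind it; z points along the fingers, y is the line along which they close (so a half turn about z gives the same grasp; the last joint's range is limited). The gripper opens to 85 mm and grips with 20 to 120 N. Pads are 22 mm wide; open, the fingers measure 114 mm over their backs; the gripper's body (76 mm by 85 mm) begins 54 mm behind the grasp point. The pads swing forward as they close: fully open they stand 13 mm farther back than shut.
Start: joints at [1.15, 0.276, 1.505, -0, 1.361, -0.121], TCP at [0.17, 0.549, 0.231] pointing down, gripper open.
Joint ranges: [-2.89, 2.89], [-0.75, 2.08], [0.22, 2.7], [-1.18, 4.32], [0.11, 2.71], [-2.7, 2.7]. Speed limits (rad/s): [2.57, 2.57, 3.14, 3.14, 3.14, 3.14].

## Interface

Orientations are given as a unit quaternion [w, x, y, z].
In Python, from workcell import env gives the robot as it stands.
- The arm moves only by the shell command python3 -m creep 'ROWS' [OPENING]. ROWS is JSON, a list of rows, each a list of 2 entries, a list of its own where there are three numbers: the shift along the tool's x, y, z in mm, then the turn about the tool's z in degrees. In form: [[[dx, dy, dz], roll], ...]. A call has 1 to 20 rows; each row shifts and turns the commanded pose from where the row before left it, along the tool's axes as they then stand; what a row does not reach is not made up. A row lasts 1/12 s, in which the tool goes at most 41.7 mm and 7.16 degrees, less where a joint would pass 70% of its speed; a pose out of reach is approached as far as the arm can. A call with a gripper value outside its range is refused whole. OPENING is the opening, from 0 (shut) to 1 (fully open), set as the call begins (- or left out, the last holds). The fingers move at their own pace and stop on an object; the grip force is fixed at half the most. Time passes only in rows, so rows that do not move let the fingers close. It gives the time, the measured TCP pose, the force, the opening and the grip force at its end, in the units of the state.
- env.get_obs(): the state, without advancing time (a new reading comes with each control period).
- env.capture(name): name is "side" or "top" or "wrist"; returns the picture (480x640x3 uint8, red, green, blue); there is no depth.
- env.camera_params(name): a dict with "fx", "fy", "cx", "cy" (pixels), "distortion" ([k1, k2, p1, p2, k3] as OpenCV has them; the pictures are not rectified), "rvec" (rotation vector, rad) and "tvec" (3), from world to camera coordinates, as OpenCV has them. Camera axes: x right, y down, z forward; pixel columns grow to the right and rows downward; lengths in m; the calibration is good to about 2 mm. A picture is of the moment at which its call begins: read the wrist's pose just before it. camera_params takes no time and is no camera call; for the wrist camera it gives the pose at the moment of the call.
- env.hand_in(): hands the job in; it is judged then, once.
The state is a dict: "clock": time; "qpos": joint angles; "dq": joint speeds; "tau": joint torques, N m; "position": TCP position; "ee_rot": TCP orientation; "wrist_force": force on the tool from outside, world axes, zero at the start; "ft_torque": the same for the moment, N m; "finger_gap": finger opening in m; "grasp_force": force on a finger pad.
Only numpy, scipy, OpenCV 4.12 (cv2) and the standard library are available. Lean on these libraries where they do the work, as an engineer would, in place of code of your own. Each camera call takes 0.05 s, during which the arm holds its last target. There are 200 camera calls.

## Task

Push the feeder tray that carries the capped bottle all the way in, away from you, until it meets its end stop, with the bottle still standing in its pocket. The unmarked toggle lever on the feeder's housing locks the tray in one of its two positions, and nobody knows which: if the tray will not move, throw its own lever over to the other side and push again. Leave the tray with the open beaker where it is.

Things in the scene. Friction and masses are not known exactly. Their poses are not given: they have to be found in the camera images.
- bottle_tray (a joint): travel in m of the tray carrying the capped bottle (54 mm dia, 105 mm tall): a grey tray 130 x 92 mm. 0 = out (near the robot), 0.080 = fully in at the end stop. It slides along the feeder's +x with about 3 N of friction and stays where left. If locked it stops dead after about 2 mm
- bottle_lever (a joint): angle in rad of the toggle lever about its feeder's x axis. Weighted, it rests only at its ends: +0.5 = knob leans to feeder -y (away from the tray), -0.5 = to +y (toward it). Pushed past upright it falls over by itself; under 2 N at the knob. One end locks the tray, the other frees it; which one varies and cannot be seen. With the tray past 0.02 it no longer matters
- bottle_feeder: fixed feeder of the bottle's tray, about 220 x 203 mm; origin on the counter. Its +x is the way the tray slides in, +y left of that, z up. Tray bed (y -0.05 to +0.05) 30 mm high; white lock housing (y -0.152 to -0.090) 48 mm high, with the lever's pivot at (-0.070, -0.120, 0.055) between two cheeks 62 mm high
- bottle_tab (a point): point on the upright aluminium push tab at the tray's near end: plate 10 mm thick along feeder x, 50 mm wide along y. The point is at mid thickness and width, 17 mm below the tab's top edge (top at z = 0.090; tray floor at z = 0.034). The bottle's axis is 90 mm farther in. Push its near face along the feeder's +x; axes as the feeder
- bottle_knob (a point): centre of the black ball knob (22 mm dia) on the toggle lever of the bottle's feeder, 60 mm from the pivot, at z about 0.108 when resting, 29 mm to one side of the pivot. It swings only sideways, along the feeder's y. Axes turn with the lever
- bottle_center (a point): centre of the capped bottle, half-way up (52 mm above its base). It stands loose in a round pocket of the tray, 14 mm deep, with 3 mm play
- bottle_pocket (a point): centre of the pocket's floor on the bottle's tray; moves with the tray
- beaker_tray (a joint): travel in m of the other, like-made tray, which carries the open empty beaker (56 mm dia, 70 mm tall); to stay at 0
- beaker_tab (a point): point on the push tab of the beaker's tray, 17 mm below its top edge; not to be pushed
There are look-alikes about, which are no part of the job. Leave any green or pink look-alike of the part that bears bottle_center alone.

How it is judged:
At the end, for the whole second after the job is handed in: The bottle's tray is at its end stop (within 10 mm) and at rest, the bottle stands upright (within 10 degrees) in its pocket (within 15 mm, seated), and the beaker's tray is still out (moved less than 12 mm) (value of joint bottle_tray above 0.07 m and horizontal distance between bottle_center and bottle_pocket below 0.015 m and angle between bottle_center's own z axis and vertical below 0.17 rad and z of bottle_center in the frame of bottle_pocket below 0.062 m and value of joint beaker_tray below 0.012 m and velocity of joint bottle_tray below 0.01 m/s); the robot touches nothing.
It fails at once if the tray with the beaker is pushed in (value of joint beaker_tray above 0.02 m).
It fails at once if the bottle is tipped over (angle between bottle_center's own z axis and vertical above 0.5 rad).
It also fails if it takes over 45 s, if anything falls off the work surface, if the arm or the gripper's body presses on something with over 40 N, if the wrist force passes 120 N, or if a joint passes its speed limit or range.

## Working session

There is one attempt and no reset: what is moved stays moved. The work goes in short steps, Python scripts to look and compute and a shell command to move; the robot and the scene stay as the last step left them, time stands still between calls to the robot, and variables do not carry over. Pictures are saved under pics/ and viewed, at most 10 in all, crops included, and the job is handed in when it is done.

```bash
mkdir -p pics; python3 - <<'E'
from workcell import env
import cv2
for n in("top","side"):
    cv2.imwrite(f"pics/{n}0.png",env.capture(n)[:,:,::-1])
    print(n,env.camera_params(n))
o=env.get_obs();print(o)
E
```

```text
top {'fx': 483.7932489236726, 'fy': 483.7932489236726, 'cx': 314.931852111554, 'cy': 240.52050822881873, 'distortion': array([-0.11475477,  0.        ,  0.        ,  0.        ,  0.        ]), 'rvec': array([ 2.14676387, -2.11964499,  0.18294163]), 'tvec': array([-0.12896738,  0.47991684,  0.92301003])}
side {'fx': 475.10573631048095, 'fy': 475.10573631048095, 'cx': 316.3550654266726, 'cy': 234.62653781643195, 'distortion': array([0.01120664, 0.        , 0.        , 0.        , 0.        ]), 'rvec': array([ 0.36431055, -2.56219868,  1.51051638]), 'tvec': array([0.44052315, 0.22921505, 0.64333814])}
{'clock': 0.1, 'qpos': array([ 1.15001465e+00,  2.76556908e-01,  1.50598225e+00,  3.01784033e-06,
        1.36073172e+00, -1.20983973e-01]), 'dq': array([ 0.00027355, -0.00012251, -0.00213701, -0.00055265, -0.00076185,
       -0.00171006]), 'tau': array([ 8.96914989e-04, -4.17701519e+01, -2.46403652e+01, -1.44115652e-04,
        5.95262638e-03,  6.03284889e-06]), 'position': array([0.16961617, 0.54892498, 0.23052156]), 'ee_rot': array([-2.25952633e-04,  1.49338377e-01,  9.88785793e-01, -8.08117347e-04]), 'wrist_force': array([ 0.06274351, -0.35326436, -0.34640324]), 'ft_torque': array([0.01692171, 0.02658881, 0.01318595]), 'grasp_force': 0.0, 'finger_gap': 0.08538857884114022}
```

View pics/top0.png

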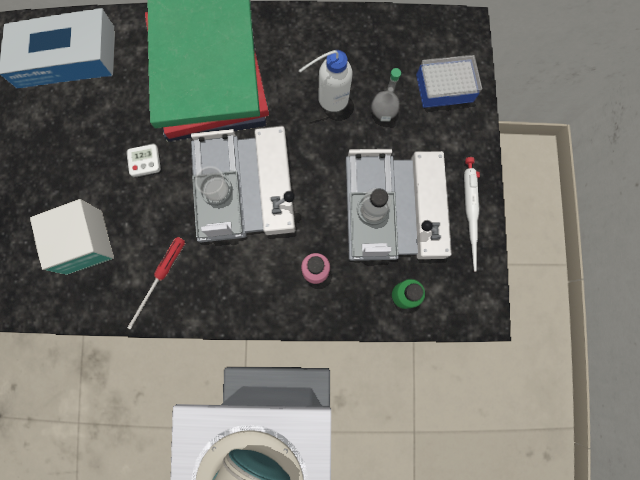

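View pics/side0.png

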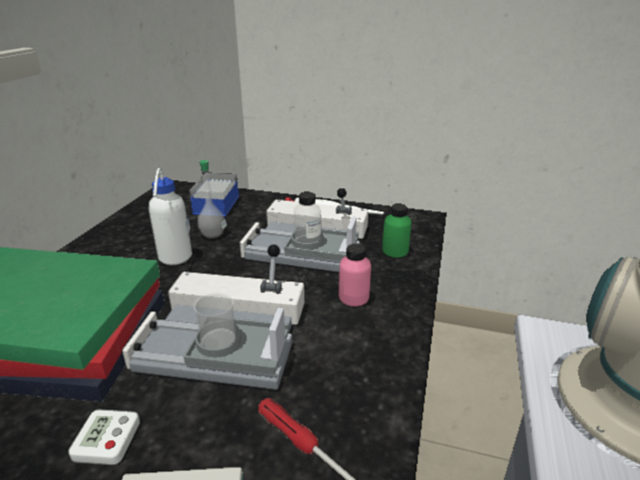

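The right feeder carries the capped bottle: bottle (375,207), tab (376,248), knob (427,226), which leans left toward the tray. The left feeder carries the open beaker (213,187). The pink (316,268) and green (408,293) bottles are loose look-alikes. I'll confirm this in an enlarged crop.

```bash
cat > h.py <<'E'
import numpy as np,cv2
from workcell import env
def ray(n,uv,z):
    p=env.camera_params(n);K=np.array([[p['fx'],0,p['cx']],[0,p['fy'],p['cy']],[0,0,1.]])
    R=cv2.Rodrigues(p['rvec'])[0];c=-R.T@p['tvec']
    q=cv2.undistortPoints(np.array([[uv]],float),K,p['distortion'])[0,0]
    d=R.T@np.array([q[0],q[1],1]);return c+d*(z-c[2])/d[2]
def proj(n,P):
    p=env.camera_params(n);K=np.array([[p['fx'],0,p['cx']],[0,p['fy'],p['cy']],[0,0,1.]])
    return cv2.projectPoints(np.array(P,float).reshape(-1,3),p['rvec'],p['tvec'],K,p['distortion'])[0][:,0]
E
python3 - <<'E'
import cv2
a=cv2.imread("pics/top0.png")[140:270,330:460]
cv2.imwrite("pics/c.png",cv2.resize(a,(585,585),interpolation=cv2.INTER_CUBIC))
E
```

```text
(no output)
```

View pics/c.png

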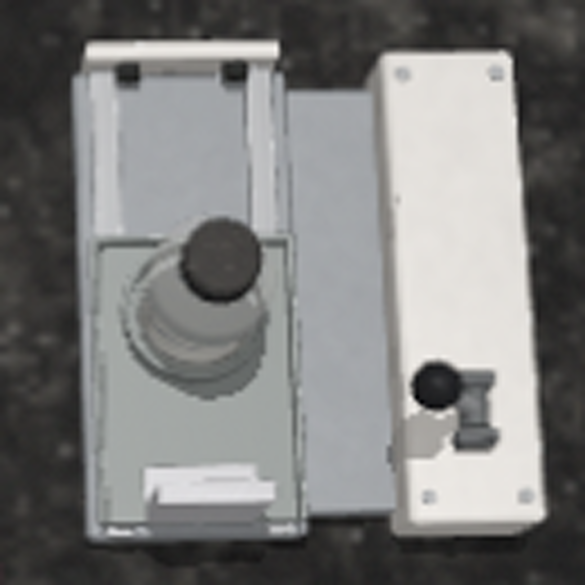

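The crop confirms it: a capped bottle on a grey tray with its aluminium tab at crop (213,490). The knob (436,385) leans left of its pivot (475,410), toward the tray.

```bash
python3 - <<'E'
from h import *
f=lambda x,y,z:ray("top",(330+x/4.5-.4,140+y/4.5-.4),z).round(4)
c=[f(382,57,.048),f(512,54,.048),f(545,518,.048),f(397,522,.048)]
print("housing",c)
print("len",np.linalg.norm(c[0]-c[3]),np.linalg.norm(c[1]-c[2]),np.linalg.norm(c[0]-c[1]),np.linalg.norm(c[3]-c[2]))
d=(c[0]-c[3])+(c[1]-c[2]);yaw=np.arctan2(d[1],d[0]);print("yaw",yaw)
knob=f(436,385,.108);print("knob",knob,"piv",f(475,410,.060))
print("tab top near L/R",f(160,487,.09),f(273,483,.09),"far",f(147,468,.09),f(258,465,.09))
cap=f(221,260,.034+.003+.105);print("cap top",cap)
R=np.array([[np.cos(yaw),-np.sin(yaw)],[np.sin(yaw),np.cos(yaw)]])
o=knob[:2]-R@np.array([-.07,-.091]);print("origin from knob(-.5)",o)
hc=np.mean(c,0)[:2];print("hc local",R.T@(hc-o),"cap local",R.T@(cap[:2]-o))
for P in[(-.07,-.091,.108),(-.11,-.152,.048),(-.11,-.09,.048),(.11,-.09,.048)]:
  w=np.r_[o+R@np.array(P[:2]),P[2]];print(P,w.round(4),(proj("top",w)[0]-[330,140])*4.5, proj("side",w)[0])
E
```

```text
housing [array([ 0.6676, -0.3258,  0.048 ]), array([ 0.6705, -0.3864,  0.048 ]), array([ 0.4552, -0.3931,  0.048 ]), array([ 0.4527, -0.3268,  0.048 ])]
len 0.21490232665096948 0.21540422465680656 0.060669349757517636 0.0663471174957888
yaw 0.017896740809455507
knob [ 0.502  -0.3317  0.108 ] piv [ 0.501 -0.36   0.06 ]
tab top near L/R [ 0.4604 -0.2178  0.09  ] [ 0.4626 -0.2655  0.09  ] far [ 0.4684 -0.2124  0.09  ] [ 0.4702 -0.2592  0.09  ]
cap top [ 0.5451 -0.2376  0.142 ]
origin from knob(-.5) [ 0.57036027 -0.23946187]
hc local [-0.01098064 -0.11838558] cap local [-0.02522291  0.00231362]
(-0.07, -0.091, 0.108) [ 0.502  -0.3317  0.108 ] [434.31419707 383.100239  ] [340.83144094 193.08988302]
(-0.11, -0.152, 0.048) [ 0.4631 -0.3934  0.048 ] [543.31224866 498.49264272] [363.61819091 208.82916159]
(-0.11, -0.09, 0.048) [ 0.462  -0.3314  0.048 ] [405.02032476 499.36785126] [358.41971974 221.10272031]
(0.11, -0.09, 0.048) [ 0.682  -0.3275  0.048 ] [382.8820187   25.62799889] [261.48227319 209.38898376]
```

Measured: tab near face at about x 0.461, y -0.241, and knob at (0.502, -0.332), where the side view agrees to about 1 px. I'll go over with the gripper shut and roll near the target.

```bash
python3 -m creep '[[[-23,-33,0],0],[[-24,-34,0],0],[[-24,-34,0],0],[[-24,-34,0],0],[[-24,-34,0],0],[[-24,-34,0],0],[[-24,-34,0],0],[[-24,-34,0],0],[[-24,-34,0],0],[[-24,-34,0],0],[[-24,-34,0],0],[[-24,-34,0],0],[[-24,-34,0],0],[[-24,-34,0],0],[[-24,-34,0],0],[[-24,-34,0],0],[[-24,-34,0],0],[[-24,-34,0],0],[[-24,-34,0],0],[[0,0,0],0]]' 0
```

```text
clock: 1.77
position: [0.4168, -0.2088, 0.2308]
ee_rot: [0.001, 0.152, 0.988, -0.002]
wrist_force: [1.2, -0.2, 0.0]
finger_gap: 0.0001
grasp_force: 0.0
```

```bash
python3 -m creep '[[[0,0,0],-6.3],[[0,0,0],-6.3],[[0,0,0],-6.3],[[0,0,0],0],[[0,0,0],0]]'; python3 -c "
from h import *
print(ray('top',(316,263),.1),ray('top',(412,292),.1))"
```

```text
clock: 2.18
position: [0.4138, -0.2009, 0.231]
ee_rot: [-0.0, -0.014, 1.0, 0.0]
wrist_force: [0.2, 0.1, 0.5]
finger_gap: -0.0001
grasp_force: 0.0
[ 0.42912801 -0.12535783  0.1       ] [ 0.37724314 -0.30333748  0.1       ]
```

```bash
python3 -m creep '[[[-8,-20,0],0],[[-7,-21,0],0],[[0,0,30],0],[[0,0,35],0],[[0,0,35],0],[[0,0,30],0],[[0,0,20],0],[[0,0,10],0],[[0,0,0],0],[[0,0,0],0]]'; python3 - <<'E'
from h import *
cv2.imwrite("pics/s1.png",cv2.resize(env.capture("side")[160:300,220:430,::-1],None,fx=3.5,fy=3.5,interpolation=cv2.INTER_CUBIC))
E
```

```text
clock: 3.02
position: [0.4302, -0.2414, 0.071]
ee_rot: [-0.0, -0.014, 1.0, 0.0]
wrist_force: [-0.5, -0.0, 0.5]
finger_gap: -0.0003
grasp_force: 0.0
```

View pics/s1.png

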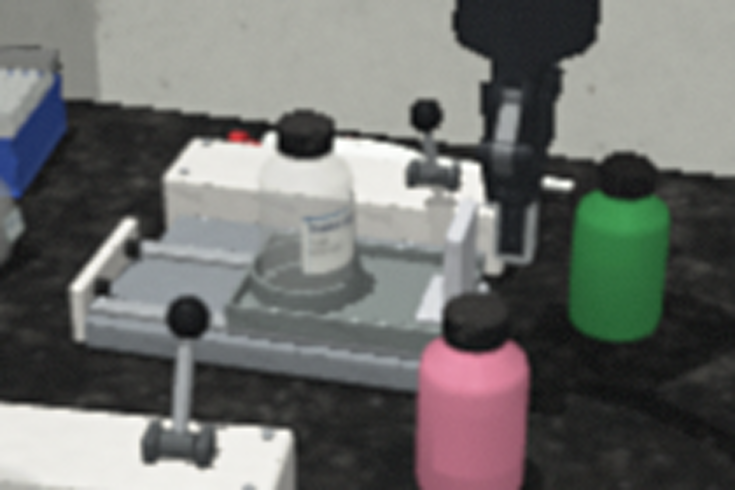

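The shut fingers (crop 515,230) stand just behind the tab (460,245), clear of the green bottle. Pushing gently.

```bash
python3 -m creep '[[[-5,0,0],0],[[-4,0,0],0],[[-3,0,0],0],[[-3,0,0],0],[[-3,0,0],0],[[-2,0,0],0],[[0,0,0],0],[[0,0,0],0]]'
```

```text
clock: 3.73
position: [0.4459, -0.2411, 0.0714]
ee_rot: [-0.005, -0.016, 1.0, 0.0]
wrist_force: [-10.9, -3.1, 7.2]
finger_gap: -0.0001
grasp_force: 5.8
```

```bash
python3 -m creep '[[[-3,0,0],0],[[0,0,0],0],[[0,0,0],0]]'
```

```text
clock: 3.98
position: [0.4463, -0.241, 0.0714]
ee_rot: [-0.007, -0.017, 1.0, 0.0]
wrist_force: [-17.6, -4.7, 11.8]
finger_gap: -0.0001
grasp_force: 9.0
```

The tray is locked: 3 mm more command moved it 0.4 mm and the force rose to 18 N. I'll back off and throw the lever from its +y side to -y.

```bash
python3 -m creep '[[[10,0,0],0],[[10,0,0],0],[[0,0,-30],0],[[0,0,-35],0],[[0,0,-35],0],[[0,0,-30],0],[[-17,-13,0],0],[[-17,-13,0],0],[[-17,-14,0],0],[[-17,-14,0],0],[[0,0,0],0],[[0,0,25],0],[[0,0,30],0],[[0,0,30],0],[[0,0,12],0],[[0,0,7],0],[[0,0,0],0],[[0,0,0],0]]'; python3 - <<'E'
from h import *
cv2.imwrite("pics/s2.png",np.hstack([cv2.resize(env.capture(n)[a:a+130,b:b+130,::-1],(400,400),interpolation=cv2.INTER_CUBIC) for n,a,b in(("side",160,250),("top",140,330))]))
E
```

```text
clock: 5.48
position: [0.5032, -0.2937, 0.0978]
ee_rot: [0.0, -0.015, 1.0, -0.0]
wrist_force: [-0.4, -0.3, 0.5]
finger_gap: -0.0001
grasp_force: 0.0
```

View pics/s2.png

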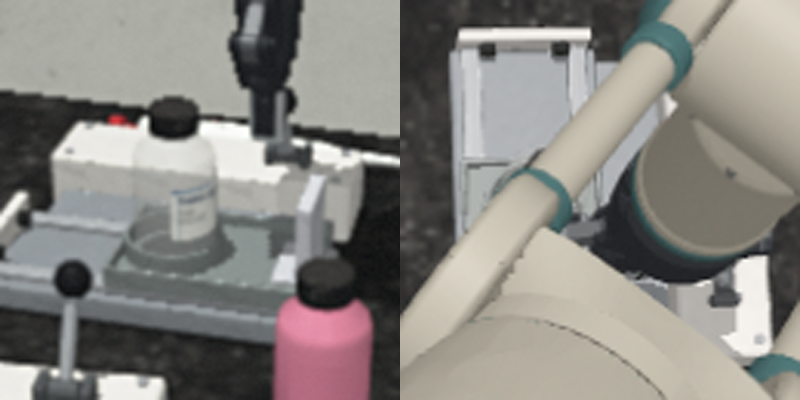

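The bottle still stands. The finger is on the tray side of the knob (side crop 285,100). Sweeping toward -y.

```bash
python3 -m creep '[[[0,-7,0],0],[[0,-7,0],0],[[0,-7,0],0],[[0,-7,0],0],[[0,-7,0],0],[[0,-7,0],0],[[0,-7,0],0],[[0,-6,0],0],[[0,-4,0],0],[[0,0,0],0],[[0,0,0],0]]'; python3 -m creep '[[[0,15,0],0],[[0,15,0],0],[[0,0,-30],0],[[0,0,-35],0],[[0,0,-35],0],[[17,12,0],0],[[17,12,0],0],[[17,12,0],0],[[17,12,0],0],[[4,12,0],0],[[0,0,0],0],[[0,0,0],0]]'; python3 - <<'E'
from h import *
cv2.imwrite("pics/s3.png",np.hstack([cv2.resize(env.capture(n)[a:a+130,b:b+130,::-1],(400,400),interpolation=cv2.INTER_CUBIC) for n,a,b in(("side",160,250),("top",140,330))]))
E
```

```text
clock: 6.5
position: [0.5045, -0.3527, 0.0971]
ee_rot: [-0.0, -0.015, 1.0, 0.0]
wrist_force: [0.2, 1.0, 0.2]
finger_gap: -0.0
grasp_force: 0.0
clock: 7.5
position: [0.4306, -0.2637, 0.1977]
ee_rot: [0.001, -0.016, 1.0, -0.0]
wrist_force: [0.2, 0.3, 0.1]
finger_gap: -0.0002
grasp_force: 0.0
```

View pics/s3.png

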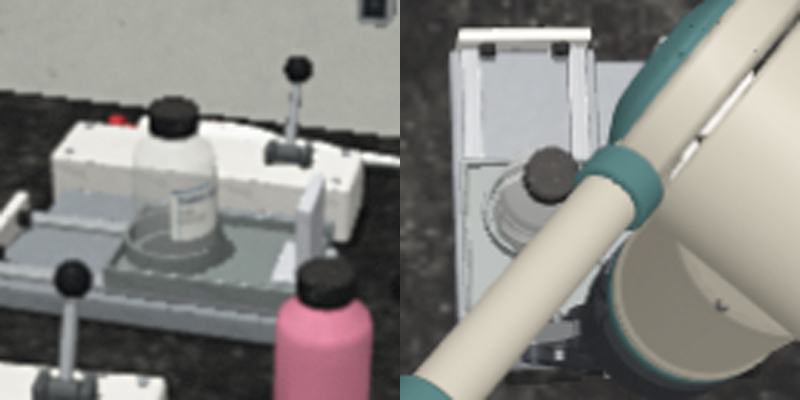

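The lever now lies on the far (-y) side: the knob went from side px (341,193) to (347,182). Going back behind the tab to push.

```bash
python3 -m creep '[[[1,11,0],0],[[1,11,0],0],[[0,0,30],0],[[0,0,35],0],[[0,0,30],0],[[0,0,20],0],[[0,0,11],0],[[0,0,0],0],[[-4,0,0],0],[[-4,0,0],0],[[-3,0,0],0],[[-3,0,0],0],[[-3,0,0],0],[[-3,0,0],0],[[-3,0,0],0],[[-3,0,0],0],[[-3,0,0],0],[[0,0,0],0]]'
```

```text
clock: 9.1
position: [0.4568, -0.2418, 0.0712]
ee_rot: [0.0, -0.015, 1.0, 0.0]
wrist_force: [-1.6, 0.4, -0.1]
finger_gap: -0.0001
grasp_force: 0.7
```

It moves now. Continuing to the end stop.

```bash
python3 -m creep '[[[-4,0,0],0],[[-4,0,0],0],[[-4,0,0],0],[[-4,0,0],0],[[-4,0,0],0],[[-4,0,0],0],[[-4,0,0],0],[[-4,0,0],0],[[-4,0,0],0],[[-4,0,0],0],[[-4,0,0],0],[[-4,0,0],0],[[-4,0,0],0],[[-4,0,0],0],[[-3,0,0],0],[[-2,0,0],0],[[0,0,0],0],[[0,0,0],0]]'
```

```text
clock: 10.6
position: [0.5181, -0.2405, 0.0714]
ee_rot: [0.001, -0.015, 1.0, -0.0]
wrist_force: [-0.7, 0.7, -0.6]
finger_gap: 0.0002
grasp_force: 0.6
```

```bash
python3 -m creep '[[[-3,0,0],0],[[-3,0,0],0],[[-3,0,0],0],[[-2,0,0],0],[[0,0,0],0],[[0,0,0],0]]'
```

```text
clock: 11.1
position: [0.5239, -0.2403, 0.0714]
ee_rot: [-0.005, -0.016, 1.0, -0.0]
wrist_force: [-13.1, -2.6, 6.9]
finger_gap: 0.0002
grasp_force: 6.6
```

The stop is reached: 78 mm past the locked point at 2 mm, so about 0.080. Retracting to check.

```bash
python3 -m creep '[[[6,0,0],0],[[15,0,0],0],[[20,0,0],0],[[15,0,-10],0],[[0,0,-35],0],[[0,0,-35],0],[[0,0,-35],0],[[0,0,-10],0],[[10,30,0],0],[[10,35,0],0],[[10,35,0],0],[[10,35,0],0],[[10,35,0],0],[[0,35,0],0],[[0,35,0],0],[[0,0,0],0],[[0,0,0],0]]'; python3 - <<'E'
from h import *
cv2.imwrite("pics/s4.png",np.hstack([cv2.resize(env.capture(n)[a:a+200,b:b+200,::-1],(400,400),interpolation=cv2.INTER_CUBIC) for n,a,b in(("side",160,220),("top",110,300))]))
E
```

```text
clock: 12.52
position: [0.4161, -0.0016, 0.1967]
ee_rot: [0.002, -0.017, 1.0, -0.0]
wrist_force: [0.6, -0.4, -0.8]
finger_gap: 0.0002
grasp_force: 0.0
```

View pics/s4.png

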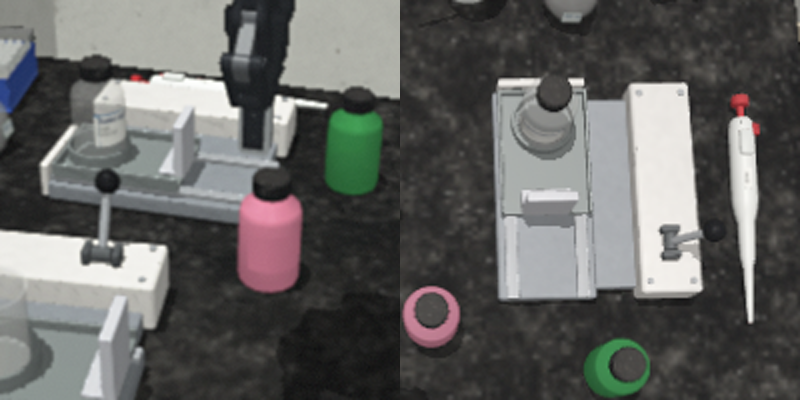

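The tray is against its end stop, the bottle stands upright in its pocket (top crop 545,125), the lever is thrown, the beaker's tray is still out, and the arm is clear.

```bash
python3 -c "
from workcell import env
print(env.hand_in())"
```

```text
the job is handed in; nothing more can be done
None
```

Job handed in: after its lever was thrown to the -y side, the bottle's tray was pushed to its end stop; in the last pictures the bottle stands upright in its pocket, the beaker's tray is still out and the arm is clear (no verdict was returned).

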